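Lock the mist head into the slip outlet

ROBOT

A 6-joint arm with a two-finger parallel gripper is mounted at the origin on the work surface. World frame = base frame: x ahead of the robot, y to its left, z up, the work surface at z = 0. Lengths are in m, angles in degrees, forces in N, time in s.
With the tool pointing down it reaches from about 0.4 to 0.825 m from the base axis. Payload 7 kg.
Tool frame: the origin (TCP) lies on the centre line of the jaws, within the pads' length; the fingertips stand r.tip_reach ahead of it and the grasp point (between the pads) is the TCP (r.tip_reach is the distance from the TCP to the fingertips, in m); z points along the fingers, y is the line along which they close (so a half turn about z gives the same grasp; the last joint's range is limited). The gripper opens to 88 mm and grips with 3 to 60 N. Pads are 19 mm wide; open, the fingers measure 130 mm over their backs; the gripper's body (78 mm by 193 mm) begins 47 mm behind the grasp point.
Start: joints at [-48.581, 20.546, 0.682, 0, -70.136, -16.507], TCP at [0.284, -0.612, 0.246] pointing down, gripper open.
Joint ranges: [-176.03, 176.03], [-82.01, 121.73], [-58.28, 71.71], [-173.87, 95.51], [-174.79, -0.11], [-173.66, 173.66]. Speed limits (degrees/s): [136.94, 136.94, 172.46, 180, 180, 180].

INTERFACE

Orientations are given as [roll, pitch, yaw] about the fixed x, y, z axes, in that order (R = Rz(yaw) Ry(pitch) Rx(roll)).
In Python, from plant import sensors, cams, r gives the robot as it stands.
- The arm moves only by the tool drive_tool, never from a script. Its argument "rows" is a list of rows, each an object of numbers: "fingers": the gripper's target within -1 to 1 (fully open at 1, half-way at 0, shut at -1); "x", "y", "z": the shift along the tool's x, y, z in m; "spin": the turn about the tool's z in rad. A call has 1 to 10 rows; each row is the pose to reach, as a shift and turn from the pose commanded when the call began, along the tool's axes at that moment; what a row does not reach only later rows make up. A row lasts 1/8 s, in which the tool goes at most 62.5 mm and 10.7 degrees, less where a joint would pass 70% of its speed; a pose out of reach is approached as far as the arm can. A call with a gripper value outside its range is refused whole. The fingers move at their own pace and stop on an object; "newtons" is the grip in N (left out, the last holds). Time passes only in rows, so rows that repeat a pose let the fingers close. It gives the time, the measured TCP pose, the force, the opening and the grip force at its end, in the units of the state.
- sensors.get_state(): the state, without advancing time (a new reading comes with each control period).
- cams.capture(name): name is "scene" or "top"; returns a dict with "pixels" (400x640x3 uint8, red, green, blue), "intrinsics" (3x3 intrinsics, pixels), "k1" (the pictures are not rectified: a ray, as slopes to the right and down, at radius r is drawn at 1 + k1 r^2 times it, then the intrinsics apply), "eye" and "orientation" of the camera in the world. Camera axes: x right, y up, looking along -z (the intrinsics and any distortion apply to the point x, -y, -z); pixel columns grow to the right and rows downward; lengths in m; the calibration is good to about 2 mm. A picture is of the moment at which its call begins. There is no depth.
- r.close_job(): hands the job in; it is judged then, once.
The state is a dict: "time_s": time; "joints": joint angles; "qd": joint speeds; "joint_torque": joint torques, N m; "tcp_pos": TCP position; "eef_rot": TCP orientation; "contact_force": force on the tool from outside, world axes, zero at the start; "moment": the same for the moment, N m; "gripper_width": finger opening in m; "gripper_force": force on a finger pad.
Only numpy, scipy, OpenCV 4.12 (cv2) and the standard library are available. Lean on these libraries where they do the work, as an engineer would, in place of code of your own. Each camera call takes 0.05 s, during which the arm holds its last target. There are 200 camera calls.

TASK

Stand the grooved mist head upright in the open brass coupler of the slip outlet and press it gently down onto its rubber seal until it is nearly home, with both cam arms still up. Then swing the two cam arms down together, neither running ahead of the other, gently and all the way until they hang against the coupler and lock the head in, and let go. Use only light hand forces on the seal and the arms, and leave the other things on the slab where they are.

Things in the scene. Friction and masses are not known exactly. Their poses are not given: they have to be found in the camera images.
- coupler: Fixed slip outlet on the granite slab (slab top 20 mm up): steel foot 100 mm across, 12 mm high, a stem, and on it a brass collar that opens upward, bore 34 mm, 43 mm outside. Origin: centre of the foot's underside, on the collar's axis, z up. The collar is screwed onto the stem to a height h of 0 to 24 mm that differs each time and is NOT measured: find it by feel. Rim: 88.9 mm + h above the origin.
- coupler_seal (a point): Point on the axis 69.2 mm above the coupler's origin: top of the rubber seal in the bore if h were 0; the real seal is h higher. It goes down at most 6 mm, at 6 N plus 2 N per mm, and springs back to under 4 mm. Press the head by feel with 12 to 15 N; the cams then draw it to about 4.6 mm. Pressed under 2 to 3 mm, the cams hit the land below the groove and jam. Over 28 N crushes it.
- adapter_mid (a point): Centre, half-way up, of the loose mist head: aluminium, round about its z, upright, 64 mm high, 0.2 to 0.3 kg. From its underside: taper 26 to 32 mm across up to 4 mm, land 32 across to 11, groove to 24.5, collar 32 across to 30, ribbed grip 28 across from 30.5 to 62 mm. On the unpressed seal this point is 101.2 mm + h above the coupler's origin, locked about 95.6 mm + h.
- adapter_grip (a point): Where to grip the mist head: on its axis, 51 mm above its underside (19 mm above its centre), 28 mm across. Gripped here or a little higher, fingertips stay clear of the coupler's rim. Hold it with the fingers apart along the coupler's x axis: the raised arms stand along y, their ends up to 65 mm out and 121 mm + h above the coupler's origin.
- lever_left (a joint): Angle (rad) of the cam arm on the coupler's +y side: 0 points outward, 40 degrees above level (starts 0 to 0.3), 0.70 level, 2.18 the stop, fully down, 5 degrees short of straight down. Drag 0.08 N m: stays where left. From about 1.5 its cam pulls on the head. Over 25 N bends it. The arms must go together: past 1.2 with the other short of 0.6, or 1.6 and 1.0, cocks the head.
- lever_right (a joint): Angle (rad) of the cam arm on the -y side, as lever_left, mirrored: 0 raised, 2.18 fully down. Both can be pushed down from above with the tips of well-opened fingers, one on each arm, until the tips are some 27 mm below the pins (locked head's top: 128 mm + h above the coupler's origin), then closed in on with about 10 N of grip.
- lever_pins (a point): Point on the coupler's axis 85 mm above its origin. The arms' hinge pins lie along the coupler's x, at this height + h, 23 mm to the +y and -y side of it. Each arm swings in the y-z plane, is 55 mm long from its pin, 14 to 16 mm wide, 5 mm thick.
- sun: Terracotta sun face, a disc 110 mm across and 24 mm high with rays. To be left alone; origin under its centre.
- jar: Frosted glass brush jar, 72 mm across, 95 mm high. To be left alone; origin under its centre.
- cup: Horn palette cup, 60 mm across, 35 mm high. To be left alone; origin under its centre.
- burnisher: Burnisher of pewter with a wooden handle, 160 mm long, lying down. To be left alone; origin under its centre.
- tile_a: Clay tile with a blue panel, 60 mm wide and 63 mm high, upright in a brass spring clip. To be left alone; origin under its centre.
- tile_b: Clay tile with a yellow panel, 60 mm wide and 63 mm high, upright in a brass spring clip. To be left alone; origin under its centre.

How it is judged:
By the outcome, as a careful person would: the job done as asked, in the order asked, and still so for the second after the job is handed in, with the robot touching nothing.
It also fails if it takes over 61 s, if anything falls off the work surface, if the arm or the gripper's body presses on something with over 40 N, if the wrist force passes 120 N, or if a joint passes its speed limit or range.

## Working session

There is one attempt and no reset: what is moved stays moved. The work goes in short steps, Python scripts to look and compute and a tool call to move; the robot and the scene stay as the last step left them, time stands still between calls to the robot, and variables do not carry over. Pictures are saved under pics/ and viewed, at most 10 in all, crops included, and the job is handed in when it is done.

Besides the shell and the picture viewer there is one more tool, called as a command line: name --argument value ..., lists and objects as JSON in quotes. drive_tool: Moves the arm, as the interface text tells. Its arguments: {"type":"object","properties":{"rows":{"type":"array"},"newtons":{"type":"number"}},"required":["rows"]}

```bash
mkdir -p pics
python3 - <<'E'
from plant import sensors,cams,r
import cv2,pickle
s=sensors.get_state();print(s,r.tip_reach)
for n in("scene","top"):
    c=cams.capture(n);pickle.dump(c,open(n+".pkl","wb"));cv2.imwrite(f"pics/{n}0.png",c["pixels"][:,:,::-1]);print({k:v for k,v in c.items() if k!="pixels"})
E
```

```text
{'time_s': 0.0, 'joints': array([-4.85801903e+01,  2.05887713e+01,  6.32420358e-01, -1.83993862e-02,
       -7.01358363e+01, -1.65058756e+01]), 'qd': array([ 0.00921613,  0.05757235,  0.01302485, -0.03842105, -0.0804362 ,
       -0.04272716]), 'joint_torque': array([ 2.81075936e-04, -5.82715631e+01,  2.93050700e+01,  6.99755743e+00,
        6.74096664e-03, -1.71473589e-04]), 'tcp_pos': array([ 0.28410588, -0.61178231,  0.24464786]), 'eef_rot': array([ 1.79906697e+02, -9.61004821e-03, -1.55092324e+02]), 'contact_force': array([-1.1308796 ,  0.08834534,  0.95264643]), 'moment': array([0.04873301, 0.01319037, 0.00013055]), 'gripper_force': 0.0, 'gripper_width': 0.08725889004262373} 0.019
{'intrinsics': array([[397.06871583,   0.        , 312.92619046],
       [  0.        , 397.06871583, 205.20003361],
       [  0.        ,   0.        ,   1.        ]]), 'k1': 0.013791539656738577, 'eye': array([ 1.26560072, -0.51459994,  0.7881736 ]), 'orientation': array([50.42430241,  0.44292524, 48.98732244])}
{'intrinsics': array([[432.92918894,   0.        , 319.30857328],
       [  0.        , 432.92918894, 198.88964099],
       [  0.        ,   0.        ,   1.        ]]), 'k1': -0.07906509010989426, 'eye': array([0.38770821, 0.02243096, 1.33293343]), 'orientation': array([ 11.19197246,  -1.61278496, -88.89633429])}
```

View pics/scene0.png

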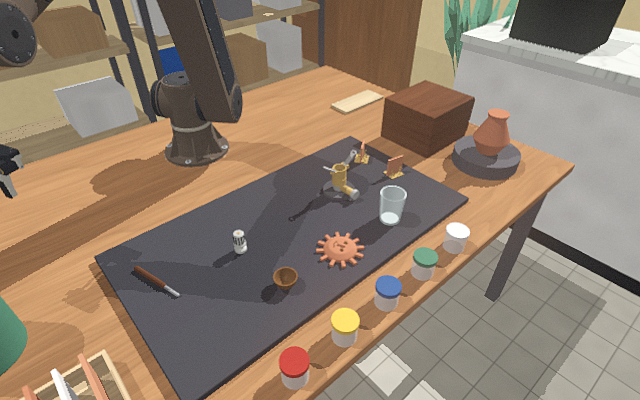

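View pics/top0.png

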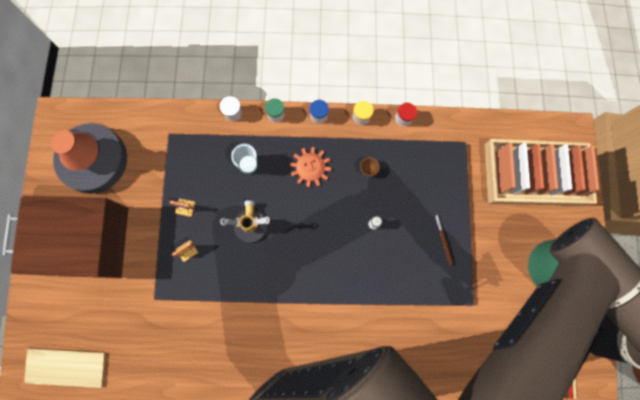

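The scene view shows the head near (239,241) and the coupler near (340,180). In the top view they are near (375,223) and (247,222), with the arms along image columns. I'll zoom in on both.

```bash
cat > h.py <<'E'
import numpy as np,cv2
from scipy.spatial.transform import Rotation as R
def ray(c,u,v):
    K=c["intrinsics"];d=np.array([(u-K[0,2])/K[0,0],(v-K[1,2])/K[1,1]]);s=d.copy()
    for _ in range(20): s=d/(1+c["k1"]*(s@s))
    return R.from_euler("xyz",c["orientation"],degrees=True).apply([s[0],-s[1],-1])
def onz(c,u,v,z):
    d=ray(c,u,v);return c["eye"]+d*(z-c["eye"][2])/d[2]
def proj(c,p):
    q=R.from_euler("xyz",c["orientation"],degrees=True).inv().apply(np.array(p)-c["eye"])
    s=np.array([q[0],-q[1]])/-q[2];s=s*(1+c["k1"]*(s@s));K=c["intrinsics"]
    return s*K[0,0]+K[:2,2]
def tri(c1,p1,c2,p2):
    d1,d2=ray(c1,*p1),ray(c2,*p2);t=np.linalg.lstsq(np.c_[d1,-d2],c2["eye"]-c1["eye"],rcond=None)[0]
    a,b=c1["eye"]+d1*t[0],c2["eye"]+d2*t[1];return (a+b)/2,np.linalg.norm(a-b)
def crop(c,u,v,w=80,h=60,k=5):
    return cv2.resize(c["pixels"][v-h//2:v+h//2,u-w//2:u+w//2,::-1],None,fx=k,fy=k,interpolation=cv2.INTER_CUBIC)
E
python3 - <<'E'
from h import *;import pickle
s,t=[pickle.load(open(n+".pkl","rb")) for n in("scene","top")]
m=np.vstack([np.hstack([crop(s,340,180),crop(t,247,222)]),np.hstack([crop(s,239,241),crop(t,375,223)])])
cv2.imwrite("pics/z0.png",m)
for a,b in(((239,241),(375,223)),((340,170),(247,222))):print(tri(s,a,t,b))
E
```

```text
(array([ 0.5724181 , -0.17701318,  0.05220545]), np.float64(0.0004815864303650808))
(array([0.56047348, 0.19944912, 0.09930662]), np.float64(0.0021894876407462793))
```

View pics/z0.png

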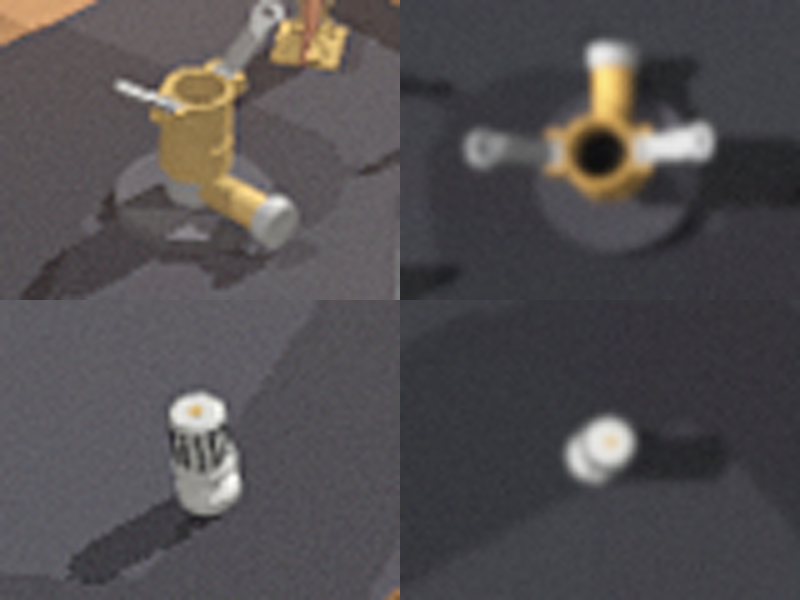

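The crops show the head's top at scene (238,232.8) and top (376.6,220.6). The bore centre is at scene (340.2,167.2) and top (246.2,221.6), and the arm ends are clear in both views.

Run:
```python
from h import *;import pickle
s,t=[pickle.load(open(n+".pkl","rb")) for n in("scene","top")]
S=lambda x,y,u,v:(u+(x+.5)/5-.5,v+(y+.5)/5-.5)
P={"head":(S(197,111,199,211),S(210,140,335,193)),"rim":(S(203,88,300,150),S(198,150,207,192)),
"tip-":(S(122,85,300,150),S(305,139,207,192)),"tip+":(S(270,12,300,150),S(84,147,207,192))}
for k,(a,b) in P.items():print(k,tri(s,a,t,b))
print("head@.084",onz(s,*P["head"][0],.084),onz(t,*P["head"][1],.084))
# foot ellipse in top: centre at z=.032
m=S(212,170,207,192);print("foot",onz(t,*m,.032))
for z in(.11,.12,.13):print(onz(s,*P["rim"][0],z),onz(t,*P["rim"][1],z))
```

```text
head (array([ 0.57503318, -0.17694083,  0.08368555]), np.float64(0.0002902439025045608))
rim (array([0.56013445, 0.20029843, 0.10903201]), np.float64(0.0019496353982880919))
tip- (array([0.56181024, 0.13482547, 0.1419527 ]), np.float64(0.002302606932480221))
tip+ (array([0.55633796, 0.25984841, 0.13634942]), np.float64(0.0017112765119280673))
head@.084 [ 0.57542193 -0.17697007  0.084     ] [ 0.57491616 -0.17701817  0.084     ]
foot [0.55836172 0.20158857 0.032     ]
[0.56152454 0.20023667 0.11      ] [0.55938778 0.19937392 0.11      ]
[0.57190648 0.18969606 0.12      ] [0.55798395 0.19792705 0.12      ]
[0.58228843 0.17915544 0.13      ] [0.55658011 0.19648017 0.13      ]
```

drive_tool --rows '[{"x": -0.447, "y": 0.272, "z": 0.095, "spin": -1.18, "fingers": 1}, {"x": -0.447, "y": 0.272, "z": 0.095, "spin": -1.18, "fingers": 1}, {"x": -0.447, "y": 0.272, "z": 0.095, "spin": -1.18, "fingers": 1}, {"x": -0.447, "y": 0.272, "z": 0.095, "spin": -1.18, "fingers": 1}, {"x": -0.447, "y": 0.272, "z": 0.095, "spin": -1.18, "fingers": 1}, {"x": -0.447, "y": 0.272, "z": 0.095, "spin": -1.18, "fingers": 1}, {"x": -0.447, "y": 0.272, "z": 0.095, "spin": -1.18, "fingers": 1}, {"x": -0.447, "y": 0.272, "z": 0.095, "spin": -1.18, "fingers": 1}, {"x": -0.447, "y": 0.272, "z": 0.095, "spin": -1.18, "fingers": 1}, {"x": -0.447, "y": 0.272, "z": 0.095, "spin": -1.18, "fingers": 1}]'

```text
time_s: 1.35
tcp_pos: [0.5758, -0.1751, 0.1495]
eef_rot: [179.9, 0.0, -87.3]
contact_force: [-0.3, -0.7, 0.5]
gripper_width: 0.0875
gripper_force: 0.0
```

drive_tool --rows '[{"x": 0.002, "y": 0.001, "z": 0.04, "fingers": 1}, {"x": 0.002, "y": 0.001, "z": 0.065, "fingers": 1}, {"x": 0.002, "y": 0.001, "z": 0.077, "fingers": 1}, {"x": 0.002, "y": 0.001, "z": 0.077, "fingers": 1}, {"x": 0.002, "y": 0.001, "z": 0.077, "fingers": 0}, {"x": 0.002, "y": 0.001, "z": 0.077, "fingers": -0.7}, {"x": 0.002, "y": 0.001, "z": 0.077, "fingers": -0.7}, {"x": 0.002, "y": 0.001, "z": 0.077, "fingers": -0.7}, {"x": 0.002, "y": 0.001, "z": 0.077, "fingers": -0.7}, {"x": 0.002, "y": 0.001, "z": 0.077, "fingers": -0.7}]' --newtons 20

```text
invalid input
```

Run:
```python
from h import *;from plant import cams
c=cams.capture("scene");t=cams.capture("top")
cv2.imwrite("pics/g1.png",np.hstack([crop(c,239,225),crop(t,375,223)]))
```

```text
(no output)
```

View pics/g1.png

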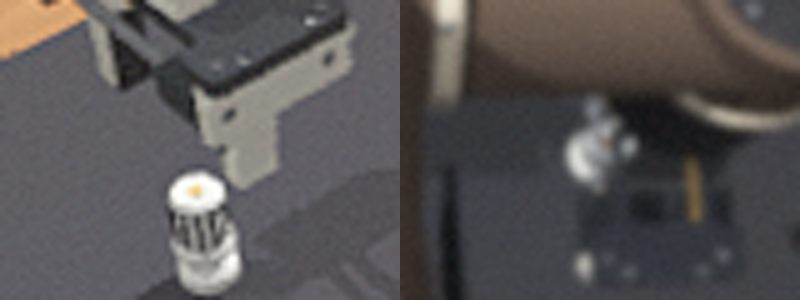

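The move was refused, so the picture still shows the gripper above the untouched head (scene crop, head's top at (195,190)). I'll send it again with every key filled in.

drive_tool --rows '[{"x": 0.002, "y": 0.001, "z": 0.04, "spin": 0, "fingers": 1}, {"x": 0.002, "y": 0.001, "z": 0.065, "spin": 0, "fingers": 1}, {"x": 0.002, "y": 0.001, "z": 0.077, "spin": 0, "fingers": 1}, {"x": 0.002, "y": 0.001, "z": 0.077, "spin": 0, "fingers": 1}, {"x": 0.002, "y": 0.001, "z": 0.077, "spin": 0, "fingers": 0}, {"x": 0.002, "y": 0.001, "z": 0.077, "spin": 0, "fingers": -0.7}, {"x": 0.002, "y": 0.001, "z": 0.077, "spin": 0, "fingers": -0.7}, {"x": 0.002, "y": 0.001, "z": 0.077, "spin": 0, "fingers": -0.7}, {"x": 0.002, "y": 0.001, "z": 0.077, "spin": 0, "fingers": -0.7}, {"x": 0.002, "y": 0.001, "z": 0.077, "spin": 0, "fingers": -0.7}]' --newtons 20

```text
time_s: 2.7
tcp_pos: [0.5742, -0.1792, 0.0735]
eef_rot: [180.0, -0.0, -87.5]
contact_force: [0.6, 0.3, -0.7]
gripper_width: 0.0334
gripper_force: 0.0
```

drive_tool --rows '[{"x": 0, "y": 0, "z": 0, "spin": 0, "fingers": -1}, {"x": 0, "y": 0, "z": 0, "spin": 0, "fingers": -1}, {"x": 0, "y": 0, "z": 0, "spin": 0, "fingers": -1}, {"x": 0, "y": 0, "z": 0, "spin": 0, "fingers": -1}, {"x": 0, "y": 0, "z": 0, "spin": 0, "fingers": -1}]' --newtons 25

```text
time_s: 3.32
tcp_pos: [0.5742, -0.1792, 0.0735]
eef_rot: [180.0, 0.0, -87.5]
contact_force: [-0.3, 0.0, -1.2]
gripper_width: 0.0274
gripper_force: 24.9
```

Run:
```python
from plant import sensors
s=sensors.get_state();print(s["tcp_pos"],s["eef_rot"],s["gripper_width"],s["gripper_force"],s["joints"])
```

```text
[ 0.57415093 -0.17922323  0.07349422] [ 1.79990969e+02  3.27861183e-03 -8.74806865e+01] 0.027365138653235765 24.938518388662487 [ 1.25754649e+00  2.29752385e+01 -2.06971860e+01 -4.25617493e-03
 -4.63366764e+01  1.26470608e+00]
```

drive_tool --rows '[{"x": 0, "y": 0, "z": -0.06, "spin": 0, "fingers": -1}, {"x": 0, "y": 0, "z": -0.12, "spin": 0, "fingers": -1}, {"x": -0.04, "y": 0, "z": -0.165, "spin": 0, "fingers": -1}, {"x": -0.1, "y": -0.001, "z": -0.18, "spin": 0, "fingers": -1}, {"x": -0.16, "y": -0.002, "z": -0.18, "spin": 0, "fingers": -1}, {"x": -0.22, "y": -0.0025, "z": -0.18, "spin": 0, "fingers": -1}, {"x": -0.28, "y": -0.0025, "z": -0.18, "spin": 0, "fingers": -1}, {"x": -0.335, "y": -0.0025, "z": -0.18, "spin": 0, "fingers": -1}, {"x": -0.377, "y": -0.0025, "z": -0.18, "spin": 0, "fingers": -1}, {"x": -0.377, "y": -0.0025, "z": -0.18, "spin": 0, "fingers": -1}]'

```text
time_s: 4.58
tcp_pos: [0.5596, 0.2003, 0.2528]
eef_rot: [180.0, -0.0, -87.3]
contact_force: [0.3, -0.5, -2.6]
gripper_width: 0.027
gripper_force: 24.9
```

drive_tool --rows '[{"x": 0, "y": 0, "z": 0, "spin": 0, "fingers": -1}, {"x": 0, "y": 0, "z": 0, "spin": 0, "fingers": -1}]'

```text
time_s: 4.82
tcp_pos: [0.5601, 0.1965, 0.2535]
eef_rot: [180.0, -0.0, -87.5]
contact_force: [0.4, 0.6, -2.5]
gripper_width: 0.0273
gripper_force: 24.9
```

Run:
```python
from h import *;from plant import cams,sensors
import pickle
c=cams.capture("scene");t=cams.capture("top");pickle.dump((c,t),open("a.pkl","wb"))
s=sensors.get_state();print(s["tcp_pos"],s["eef_rot"],s["contact_force"])
cv2.imwrite("pics/a1.png",np.hstack([crop(c,340,140,80,120),crop(t,247,215,80,120)]))
```

```text
[0.56023801 0.19651385 0.25367555] [-1.79997312e+02  3.18842328e-03 -8.75551680e+01] [ 0.64227108 -0.0332327  -2.14184599]
```

View pics/a1.png

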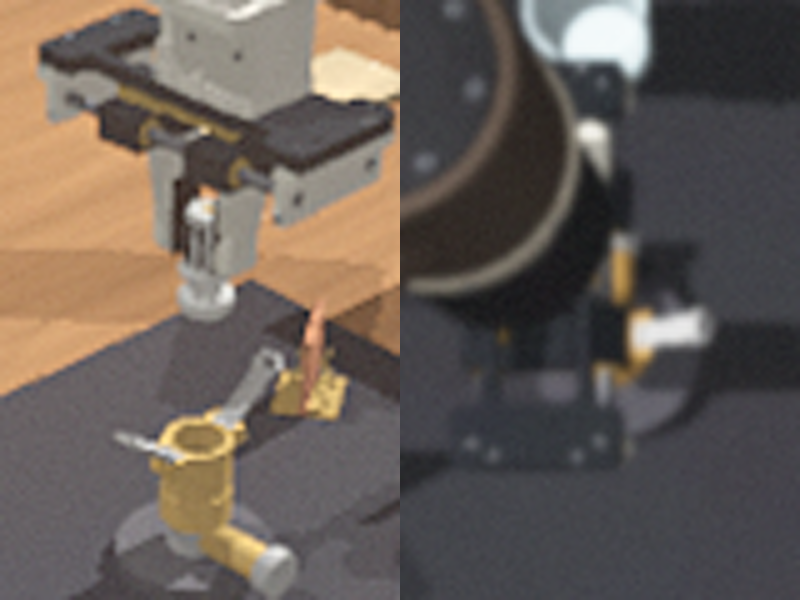

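The head is held upright over the collar. In the scene crop the head's collar is centred near (207,288) and the bore near (203,438). I'll work out the lateral offset in numbers.

Run:
```python
from h import *;import pickle
c,t=pickle.load(open("a.pkl","rb"))
g=c["pixels"].astype(int);hsv=cv2.cvtColor(c["pixels"],cv2.COLOR_RGB2HSV)
# rows through head: print bright spans
for v in range(120,145,2):
    row=hsv[v,325:360];print(v,[325+i for i in range(35) if row[i,1]<45 and row[i,2]>130])
for v in range(166,190,3):
    row=hsv[v,320:360];print(v,[320+i for i in range(40) if row[i,1]>90 and row[i,2]>70])
for p in([.5602,.1965,.2275],[.5602,.1965,.2325],[.5602,.1965,.205],[.5602,.2,.109],[.5602,.2,.09],[.5602,.2005,.2275],[.5622,.1965,.2275]):print(p,proj(c,p))
```

```text
120 [331, 332, 333, 338, 339, 340, 341, 342, 344, 345, 346, 347, 348, 349, 350, 351, 352, 355, 356, 357]
122 [331, 332, 333, 337, 338, 339, 340, 344, 345, 346, 347, 348, 349, 350, 351, 355, 356, 357, 358, 359]
124 [331, 332, 333, 338, 339, 340, 341, 342, 344, 345, 346, 347, 348, 349, 350, 351, 356, 357, 358]
126 [331, 332, 333, 341, 344, 345, 346, 347, 348, 349, 350]
128 [332, 333, 338, 341, 344, 345, 346, 347, 348, 349, 350]
130 [338, 341, 343, 344, 345, 346, 347, 348, 349, 350]
132 [336, 341, 342, 343, 344, 345, 346, 347, 348, 349, 350]
134 [336, 337, 338, 339, 340, 341, 343, 344, 345, 346, 347]
136 [337, 338, 339, 340, 341, 342, 343, 344, 345]
138 [336, 337, 338, 339, 340, 341, 342, 343, 344, 345, 346]
140 [336, 337, 338, 339, 340, 341, 342, 343, 344, 345, 346]
142 [336, 337, 338, 339, 340, 341, 342, 343, 344]
144 []
166 [333, 334, 335, 336, 337, 338, 339, 340, 341, 342, 343, 344, 345, 346, 347, 348]
169 [335, 336, 337, 338, 339, 340, 341, 342, 343, 344, 345, 346]
172 [330, 331, 332, 335, 336, 337, 338, 339, 340, 341, 342, 343, 344, 345]
175 [332, 333, 334, 335, 336, 337, 338, 339, 340, 341, 342, 343, 344, 345]
178 [332, 333, 334, 335, 336, 337, 338, 339, 340, 341, 342, 343, 344, 345, 346]
181 [332, 333, 334, 335, 336, 337, 338, 339, 340, 341, 342, 343, 344, 345]
184 [334, 335, 336, 337, 338, 339, 340, 341, 342, 343, 344]
187 [341, 342, 343, 344, 345, 346, 347, 348, 349]
[0.5602, 0.1965, 0.2275] [340.42739775 133.0280551 ]
[0.5602, 0.1965, 0.2325] [340.49225653 131.45933488]
[0.5602, 0.1965, 0.205] [340.14018635 139.97781221]
[0.5602, 0.2, 0.109] [339.8275979  167.31980228]
[0.5602, 0.2, 0.09] [339.60692869 172.48024922]
[0.5602, 0.2005, 0.2275] [341.44102099 132.56077459]
[0.5622, 0.1965, 0.2275] [340.91915837 133.28970466]
```

drive_tool --rows '[{"x": 0, "y": 0, "z": 0.02, "spin": 0, "fingers": -1}, {"x": 0, "y": 0, "z": 0.04, "spin": 0, "fingers": -1}, {"x": 0, "y": 0, "z": 0.055, "spin": 0, "fingers": -1}, {"x": 0, "y": 0, "z": 0.065, "spin": 0, "fingers": -1}, {"x": 0, "y": 0, "z": 0.072, "spin": 0, "fingers": -1}, {"x": 0, "y": 0, "z": 0.078, "spin": 0, "fingers": -1}, {"x": 0, "y": 0, "z": 0.078, "spin": 0, "fingers": -1}, {"x": 0, "y": 0, "z": 0.078, "spin": 0, "fingers": -1}]'

```text
time_s: 5.92
tcp_pos: [0.5604, 0.1977, 0.176]
eef_rot: [-180.0, 0.0, -87.5]
contact_force: [0.3, -0.4, -2.5]
gripper_width: 0.0274
gripper_force: 24.9
```

Run:
```python
from h import *;from plant import cams,sensors
import pickle
c=cams.capture("scene");pickle.dump(c,open("b.pkl","wb"))
s=sensors.get_state();print(s["tcp_pos"],s["eef_rot"],s["contact_force"])
cv2.imwrite("pics/b1.png",crop(c,340,160,64,64,9))
p=s["tcp_pos"]
for z in(-.0535+.007,-.0535+.027):print(proj(c,p+[0,0,z]))
for z in (.109,.095,.085,.07):print(z,proj(c,[.56,.2,z]))
```

```text
[0.56038235 0.19767776 0.17601309] [-1.79960358e+02  2.00594147e-02 -8.74691600e+01] [-0.23332036 -0.71867228 -2.10460967]
[339.55494031 161.94023418]
[339.7923072  156.26777049]
0.109 [339.78169867 167.29203063]
0.095 [339.61901374 171.10433682]
0.085 [339.50431273 173.79310782]
0.07 [339.33455898 177.77377606]
```

View pics/b1.png

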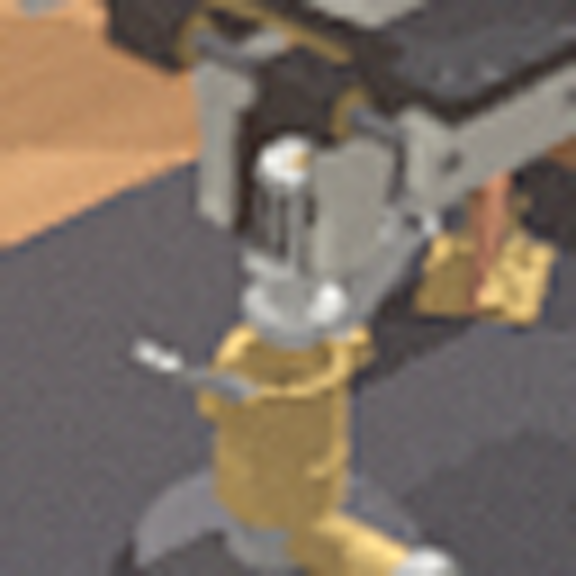

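The head's collar is centred at crop (295,300) and the barrel at (282,440), so the head sits roughly 2 mm toward +x and 1.5 mm toward +y. I'll correct that and go down by feel.

drive_tool --rows '[{"x": 0.0015, "y": 0.002, "z": 0, "spin": 0, "fingers": -1}, {"x": 0.0015, "y": 0.002, "z": 0.002, "spin": 0, "fingers": -1}, {"x": 0.0015, "y": 0.002, "z": 0.004, "spin": 0, "fingers": -1}, {"x": 0.0015, "y": 0.002, "z": 0.006, "spin": 0, "fingers": -1}, {"x": 0.0015, "y": 0.002, "z": 0.008, "spin": 0, "fingers": -1}, {"x": 0.0015, "y": 0.002, "z": 0.01, "spin": 0, "fingers": -1}, {"x": 0.0015, "y": 0.002, "z": 0.012, "spin": 0, "fingers": -1}, {"x": 0.0015, "y": 0.002, "z": 0.012, "spin": 0, "fingers": -1}]'

```text
time_s: 6.98
tcp_pos: [0.5581, 0.1958, 0.1634]
eef_rot: [180.0, -0.0, -87.5]
contact_force: [1.1, -0.1, -2.2]
gripper_width: 0.0273
gripper_force: 24.9
```

drive_tool --rows '[{"x": 0, "y": 0, "z": 0.001, "spin": 0, "fingers": -1}, {"x": 0, "y": 0, "z": 0.002, "spin": 0, "fingers": -1}, {"x": 0, "y": 0, "z": 0.003, "spin": 0, "fingers": -1}, {"x": 0, "y": 0, "z": 0.003, "spin": 0, "fingers": -1}]'

```text
time_s: 7.48
tcp_pos: [0.5582, 0.1959, 0.1605]
eef_rot: [180.0, -0.0, -87.5]
contact_force: [-0.5, -0.4, -2.0]
gripper_width: 0.0272
gripper_force: 24.9
```

drive_tool --rows '[{"x": 0, "y": 0, "z": 0.001, "spin": 0, "fingers": -1}, {"x": 0, "y": 0, "z": 0.002, "spin": 0, "fingers": -1}, {"x": 0, "y": 0, "z": 0.002, "spin": 0, "fingers": -1}]'

```text
time_s: 7.85
tcp_pos: [0.5582, 0.1959, 0.1584]
eef_rot: [180.0, -0.0, -87.5]
contact_force: [-0.7, 0.2, -2.7]
gripper_width: 0.0273
gripper_force: 24.9
```

drive_tool --rows '[{"x": 0, "y": 0, "z": 0.001, "spin": 0, "fingers": -1}, {"x": 0, "y": 0, "z": 0.002, "spin": 0, "fingers": -1}, {"x": 0, "y": 0, "z": 0.002, "spin": 0, "fingers": -1}]'

```text
time_s: 8.22
tcp_pos: [0.5582, 0.1959, 0.1564]
eef_rot: [180.0, -0.0, -87.5]
contact_force: [1.0, -0.2, -2.5]
gripper_width: 0.0275
gripper_force: 24.9
```

drive_tool --rows '[{"x": 0, "y": 0, "z": 0.001, "spin": 0, "fingers": -1}, {"x": 0, "y": 0, "z": 0.002, "spin": 0, "fingers": -1}, {"x": 0, "y": 0, "z": 0.003, "spin": 0, "fingers": -1}, {"x": 0, "y": 0, "z": 0.003, "spin": 0, "fingers": -1}]'

```text
time_s: 8.72
tcp_pos: [0.5582, 0.1959, 0.1534]
eef_rot: [180.0, -0.0, -87.5]
contact_force: [0.3, 0.3, -2.8]
gripper_width: 0.0277
gripper_force: 24.9
```

drive_tool --rows '[{"x": 0, "y": 0, "z": 0.001, "spin": 0, "fingers": -1}, {"x": 0, "y": 0, "z": 0.002, "spin": 0, "fingers": -1}, {"x": 0, "y": 0, "z": 0.003, "spin": 0, "fingers": -1}, {"x": 0, "y": 0, "z": 0.003, "spin": 0, "fingers": -1}]'

```text
time_s: 9.22
tcp_pos: [0.5582, 0.1959, 0.1504]
eef_rot: [180.0, -0.0, -87.5]
contact_force: [0.0, 1.2, -2.4]
gripper_width: 0.0273
gripper_force: 24.9
```

drive_tool --rows '[{"x": 0, "y": 0, "z": 0.001, "spin": 0, "fingers": -1}, {"x": 0, "y": 0, "z": 0.002, "spin": 0, "fingers": -1}, {"x": 0, "y": 0, "z": 0.003, "spin": 0, "fingers": -1}, {"x": 0, "y": 0, "z": 0.003, "spin": 0, "fingers": -1}]'

```text
time_s: 9.72
tcp_pos: [0.5582, 0.1959, 0.1475]
eef_rot: [180.0, -0.0, -87.5]
contact_force: [0.6, 0.5, -2.6]
gripper_width: 0.0273
gripper_force: 24.9
```

drive_tool --rows '[{"x": 0, "y": 0, "z": 0.001, "spin": 0, "fingers": -1}, {"x": 0, "y": 0, "z": 0.002, "spin": 0, "fingers": -1}, {"x": 0, "y": 0, "z": 0.002, "spin": 0, "fingers": -1}]'

```text
time_s: 10.1
tcp_pos: [0.5582, 0.1959, 0.1455]
eef_rot: [180.0, -0.0, -87.5]
contact_force: [0.6, 0.7, -2.0]
gripper_width: 0.0274
gripper_force: 24.9
```

drive_tool --rows '[{"x": 0, "y": 0, "z": 0.001, "spin": 0, "fingers": -1}, {"x": 0, "y": 0, "z": 0.002, "spin": 0, "fingers": -1}, {"x": 0, "y": 0, "z": 0.002, "spin": 0, "fingers": -1}]' --newtons 40

```text
time_s: 10.48
tcp_pos: [0.5583, 0.196, 0.144]
eef_rot: [-180.0, 0.0, -87.5]
contact_force: [-1.8, -0.3, 3.8]
gripper_width: 0.0268
gripper_force: 39.9
```

drive_tool --rows '[{"x": 0, "y": 0, "z": 0.001, "spin": 0, "fingers": -1}, {"x": 0, "y": 0, "z": 0.0015, "spin": 0, "fingers": -1}, {"x": 0, "y": 0, "z": 0.0015, "spin": 0, "fingers": -1}]'

```text
time_s: 10.85
tcp_pos: [0.5583, 0.196, 0.1426]
eef_rot: [-180.0, 0.0, -87.5]
contact_force: [-2.8, -0.6, 5.1]
gripper_width: 0.0269
gripper_force: 40.0
```

drive_tool --rows '[{"x": 0, "y": 0.0005, "z": 0.001, "spin": 0, "fingers": -1}, {"x": 0, "y": 0.0005, "z": 0.002, "spin": 0, "fingers": -1}, {"x": 0, "y": 0.0005, "z": 0.002, "spin": 0, "fingers": -1}, {"x": 0, "y": 0.0005, "z": 0.002, "spin": 0, "fingers": -1}]'

```text
time_s: 11.35
tcp_pos: [0.5583, 0.196, 0.1412]
eef_rot: [-179.9, 0.0, -87.5]
contact_force: [-2.0, -0.1, 7.0]
gripper_width: 0.0268
gripper_force: 40.0
```

drive_tool --rows '[{"x": 0, "y": 0, "z": 0.001, "spin": 0, "fingers": -1}, {"x": 0, "y": 0, "z": 0.002, "spin": 0, "fingers": -1}, {"x": 0, "y": 0, "z": 0.002, "spin": 0, "fingers": -1}, {"x": 0, "y": 0, "z": 0.002, "spin": 0, "fingers": -1}]'

```text
time_s: 11.85
tcp_pos: [0.5583, 0.196, 0.1396]
eef_rot: [-179.9, 0.0, -87.4]
contact_force: [-4.2, -1.7, 10.4]
gripper_width: 0.0272
gripper_force: 40.0
```

drive_tool --rows '[{"x": 0, "y": 0.001, "z": 0.0005, "spin": 0, "fingers": -1}, {"x": 0, "y": 0.001, "z": 0.001, "spin": 0, "fingers": -1}, {"x": 0, "y": 0.001, "z": 0.001, "spin": 0, "fingers": -1}, {"x": 0, "y": 0.001, "z": 0.001, "spin": 0, "fingers": -1}]'

```text
time_s: 12.35
tcp_pos: [0.5581, 0.1961, 0.1392]
eef_rot: [-179.8, 0.0, -87.4]
contact_force: [-2.9, -2.7, 13.6]
gripper_width: 0.027
gripper_force: 40.0
```

drive_tool --rows '[{"x": 0, "y": 0, "z": -0.001, "spin": 0, "fingers": -1}, {"x": 0, "y": 0, "z": -0.001, "spin": 0, "fingers": 0}, {"x": 0, "y": 0, "z": -0.001, "spin": 0, "fingers": 0.3}, {"x": 0, "y": 0, "z": -0.001, "spin": 0, "fingers": 0.5}, {"x": 0, "y": 0, "z": -0.001, "spin": 0, "fingers": 0.5}, {"x": 0, "y": 0, "z": -0.001, "spin": 0, "fingers": 0.5}, {"x": 0, "y": 0, "z": -0.001, "spin": 0, "fingers": 0.5}]'

```text
time_s: 13.22
tcp_pos: [0.5567, 0.1959, 0.138]
eef_rot: [180.0, -0.0, -87.5]
contact_force: [-0.4, 0.0, -0.1]
gripper_width: 0.0654
gripper_force: 0.0
```

drive_tool --rows '[{"x": 0, "y": 0, "z": -0.015, "spin": 0, "fingers": 1}, {"x": 0, "y": 0, "z": -0.04, "spin": 0, "fingers": 1}, {"x": 0, "y": 0, "z": -0.085, "spin": 0, "fingers": 1}, {"x": 0, "y": 0, "z": -0.085, "spin": 0, "fingers": 1}, {"x": 0, "y": 0, "z": -0.085, "spin": 0, "fingers": 1}]'

```text
time_s: 13.85
tcp_pos: [0.5566, 0.1959, 0.2238]
eef_rot: [-180.0, 0.1, -87.5]
contact_force: [0.0, -0.9, -0.8]
gripper_width: 0.0874
gripper_force: 0.0
```

Run:
```python
from h import *;from plant import cams,sensors
import pickle
c=cams.capture("scene");pickle.dump(c,open("d.pkl","wb"))
s=sensors.get_state();print(s["tcp_pos"],s["eef_rot"],s["contact_force"],s["joints"],s["gripper_width"])
cv2.imwrite("pics/d1.png",crop(c,340,160,64,64,9))
for z in(.109,.147,.150):print(proj(c,[.5585,.199,z]))
```

```text
[0.5563485  0.19565857 0.22298757] [ 1.79976670e+02  4.02648591e-03 -8.74909086e+01] [-0.16175682  0.28529659 -0.48648151] [ 3.83440690e+01  1.34991767e+01 -1.22900402e+01 -1.87920487e-02
 -6.42273405e+01 -3.58268036e+01] 0.0877384997280322
[339.19995857 167.20742711]
[339.6422163  156.56922168]
[339.67793157 155.71062787]
```

View pics/d1.png

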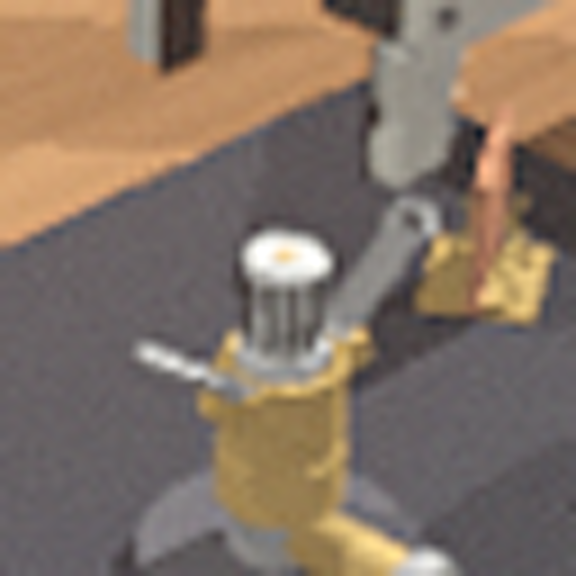

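The head is seated upright and both arms are still up (head's top at crop (287,256), arm ends at (145,350) and (415,215)). I'll turn 90° and centre above it.

drive_tool --rows '[{"x": -0.003, "y": -0.0016, "z": 0, "spin": -0.18, "fingers": 1}, {"x": -0.003, "y": -0.0016, "z": 0, "spin": -0.36, "fingers": 1}, {"x": -0.003, "y": -0.0016, "z": 0, "spin": -0.54, "fingers": 1}, {"x": -0.003, "y": -0.0016, "z": 0, "spin": -0.72, "fingers": 1}, {"x": -0.003, "y": -0.0016, "z": 0, "spin": -0.9, "fingers": 1}, {"x": -0.003, "y": -0.0016, "z": 0, "spin": -1.08, "fingers": 1}, {"x": -0.003, "y": -0.0016, "z": 0, "spin": -1.26, "fingers": 1}, {"x": -0.003, "y": -0.0016, "z": 0, "spin": -1.44, "fingers": 1}, {"x": -0.003, "y": -0.0016, "z": 0, "spin": -1.57, "fingers": 1}, {"x": -0.003, "y": -0.0016, "z": 0, "spin": -1.57, "fingers": 1}]'

```text
time_s: 15.15
tcp_pos: [0.5578, 0.1986, 0.2221]
eef_rot: [179.9, 0.1, 2.4]
contact_force: [-0.0, -0.5, -0.2]
gripper_width: 0.0877
gripper_force: 0.0
```

drive_tool --rows '[{"x": 0, "y": 0, "z": 0.015, "spin": 0, "fingers": 1}, {"x": 0, "y": 0, "z": 0.03, "spin": 0, "fingers": 1}, {"x": 0, "y": 0, "z": 0.045, "spin": 0, "fingers": 1}, {"x": 0, "y": 0, "z": 0.055, "spin": 0, "fingers": 1}, {"x": 0, "y": 0, "z": 0.055, "spin": 0, "fingers": 1}, {"x": 0, "y": 0, "z": 0.055, "spin": 0, "fingers": 1}]'

```text
time_s: 15.9
tcp_pos: [0.5585, 0.1991, 0.1684]
eef_rot: [-180.0, -0.0, 2.5]
contact_force: [0.4, 0.4, 0.7]
gripper_width: 0.0877
gripper_force: 0.0
```

Run:
```python
from h import *;from plant import cams,sensors
c=cams.capture("scene")
s=sensors.get_state();print(s["tcp_pos"],s["eef_rot"],s["contact_force"],s["moment"],s["gripper_width"])
cv2.imwrite("pics/e1.png",crop(c,340,160,64,64,9))
```

```text
[0.55853743 0.1991279  0.16863288] [-1.79976088e+02 -5.08297334e-02  2.48079449e+00] [ 0.2064288  -0.10490879  0.10252073] [-0.14580404  0.16568947  0.01615456] 0.08756843596383913
```

View pics/e1.png

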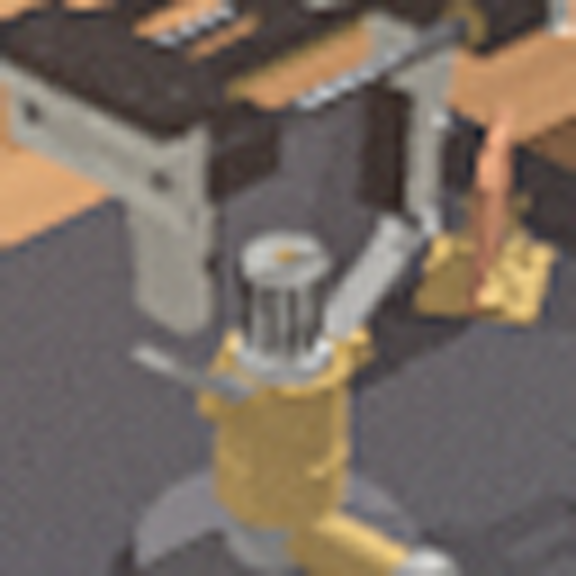

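drive_tool --rows '[{"x": 0, "y": 0, "z": 0.003, "spin": 0, "fingers": 1}, {"x": 0, "y": 0, "z": 0.006, "spin": 0, "fingers": 1}, {"x": 0, "y": 0, "z": 0.009, "spin": 0, "fingers": 1}, {"x": 0, "y": 0, "z": 0.012, "spin": 0, "fingers": 1}, {"x": 0, "y": 0, "z": 0.015, "spin": 0, "fingers": 1}, {"x": 0, "y": 0, "z": 0.018, "spin": 0, "fingers": 1}, {"x": 0, "y": 0, "z": 0.021, "spin": 0, "fingers": 1}, {"x": 0, "y": 0, "z": 0.024, "spin": 0, "fingers": 1}]' --newtons 8

```text
time_s: 16.95
tcp_pos: [0.5585, 0.1991, 0.1442]
eef_rot: [-180.0, -0.0, 2.5]
contact_force: [1.0, -0.3, 3.7]
gripper_width: 0.0881
gripper_force: 1.8
```

drive_tool --rows '[{"x": 0, "y": 0, "z": 0.003, "spin": 0, "fingers": 1}, {"x": 0, "y": 0, "z": 0.006, "spin": 0, "fingers": 1}, {"x": 0, "y": 0, "z": 0.009, "spin": 0, "fingers": 1}, {"x": 0, "y": 0, "z": 0.012, "spin": 0, "fingers": 1}, {"x": 0, "y": 0, "z": 0.015, "spin": 0, "fingers": 1}, {"x": 0, "y": 0, "z": 0.018, "spin": 0, "fingers": 1}]'

```text
time_s: 17.7
tcp_pos: [0.5582, 0.199, 0.1261]
eef_rot: [-180.0, -0.0, 2.5]
contact_force: [-0.9, -0.5, 6.6]
gripper_width: 0.088
gripper_force: 3.4
```

Run:
```python
from h import *;from plant import cams,sensors
c=cams.capture("scene")
s=sensors.get_state();print(s["tcp_pos"],s["eef_rot"],s["contact_force"],s["moment"],s["gripper_width"])
cv2.imwrite("pics/f1.png",crop(c,340,160,64,64,9))
```

```text
[0.558183   0.19898108 0.12569655] [-1.79997678e+02 -1.75681280e-03  2.47966448e+00] [ 0.42995212 -0.23829589  4.34338134] [ 0.01485182 -0.14097513 -0.005264  ] 0.08760212409167221
```

View pics/f1.png

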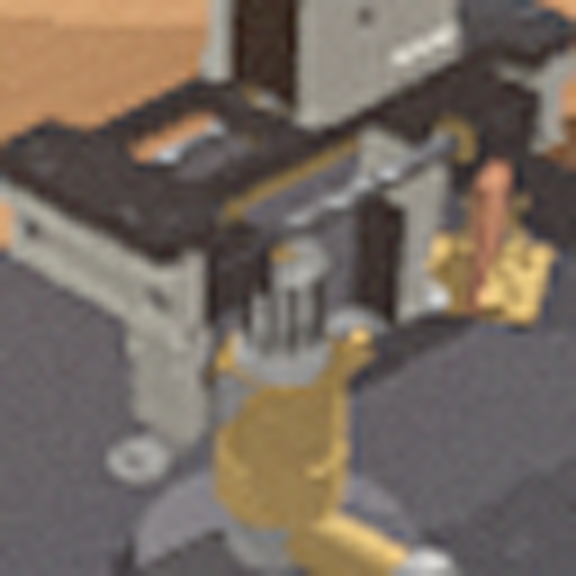

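Both arms are swinging down together and are now near level, with forces under 7 N. I'll carry on down.

drive_tool --rows '[{"x": 0, "y": 0, "z": 0.002, "spin": 0, "fingers": 1}, {"x": 0, "y": 0, "z": 0.004, "spin": 0, "fingers": 1}, {"x": 0, "y": 0, "z": 0.006, "spin": 0, "fingers": 1}, {"x": 0, "y": 0, "z": 0.008, "spin": 0, "fingers": 1}, {"x": 0, "y": 0, "z": 0.01, "spin": 0, "fingers": 1}, {"x": 0, "y": 0, "z": 0.012, "spin": 0, "fingers": 1}, {"x": 0, "y": 0, "z": 0.014, "spin": 0, "fingers": 1}]'

```text
time_s: 18.62
tcp_pos: [0.5584, 0.1991, 0.1122]
eef_rot: [-180.0, -0.0, 2.5]
contact_force: [-0.6, -0.2, 6.2]
gripper_width: 0.088
gripper_force: 2.6
```

drive_tool --rows '[{"x": 0, "y": 0, "z": 0.0015, "spin": 0, "fingers": 1}, {"x": 0, "y": 0, "z": 0.003, "spin": 0, "fingers": 1}, {"x": 0, "y": 0, "z": 0.004, "spin": 0, "fingers": 1}, {"x": 0, "y": 0, "z": 0.004, "spin": 0, "fingers": 1}]'

```text
time_s: 19.12
tcp_pos: [0.5583, 0.199, 0.108]
eef_rot: [-180.0, -0.0, 2.5]
contact_force: [0.4, 0.2, 4.5]
gripper_width: 0.0876
gripper_force: 2.2
```

drive_tool --rows '[{"x": 0, "y": 0, "z": 0.001, "spin": 0, "fingers": 1}, {"x": 0, "y": 0, "z": 0.002, "spin": 0, "fingers": 1}, {"x": 0, "y": 0, "z": 0.002, "spin": 0, "fingers": 1}]'

```text
time_s: 19.5
tcp_pos: [0.5583, 0.199, 0.106]
eef_rot: [-180.0, -0.0, 2.5]
contact_force: [0.4, 0.1, 5.9]
gripper_width: 0.0878
gripper_force: 2.2
```

drive_tool --rows '[{"x": 0, "y": 0, "z": 0.001, "spin": 0, "fingers": 1}, {"x": 0, "y": 0, "z": 0.001, "spin": 0, "fingers": 1}]'

```text
time_s: 19.75
tcp_pos: [0.5583, 0.199, 0.1051]
eef_rot: [-180.0, -0.0, 2.5]
contact_force: [1.1, 0.8, 4.7]
gripper_width: 0.0876
gripper_force: 2.3
```

drive_tool --rows '[{"x": 0, "y": 0, "z": 0.001, "spin": 0, "fingers": 1}, {"x": 0, "y": 0, "z": 0.001, "spin": 0, "fingers": 1}]'

```text
time_s: 20.0
tcp_pos: [0.5583, 0.199, 0.1041]
eef_rot: [-180.0, -0.0, 2.5]
contact_force: [-0.1, 0.4, 5.5]
gripper_width: 0.0876
gripper_force: 2.5
```

drive_tool --rows '[{"x": 0, "y": 0, "z": 0.001, "spin": 0, "fingers": 1}, {"x": 0, "y": 0, "z": 0.001, "spin": 0, "fingers": 1}]'

```text
time_s: 20.25
tcp_pos: [0.5584, 0.199, 0.1032]
eef_rot: [-180.0, -0.0, 2.5]
contact_force: [0.5, 0.3, 5.9]
gripper_width: 0.0875
gripper_force: 2.7
```

drive_tool --rows '[{"x": 0, "y": 0, "z": 0, "spin": 0, "fingers": 0.93}, {"x": 0, "y": 0, "z": 0, "spin": 0, "fingers": 0.86}, {"x": 0, "y": 0, "z": 0, "spin": 0, "fingers": 0.79}, {"x": 0, "y": 0, "z": 0, "spin": 0, "fingers": 0.72}, {"x": 0, "y": 0, "z": 0, "spin": 0, "fingers": 0.65}, {"x": 0, "y": 0, "z": 0, "spin": 0, "fingers": 0.6}, {"x": 0, "y": 0, "z": 0, "spin": 0, "fingers": 0.6}]' --newtons 10

```text
time_s: 21.12
tcp_pos: [0.5577, 0.1986, 0.1027]
eef_rot: [180.0, 0.1, 2.5]
contact_force: [-0.0, -0.6, -3.2]
gripper_width: 0.0747
gripper_force: 8.1
```

drive_tool --rows '[{"x": 0, "y": 0, "z": 0, "spin": 0, "fingers": 0.5}, {"x": 0, "y": 0, "z": 0, "spin": 0, "fingers": 0.4}, {"x": 0, "y": 0, "z": 0, "spin": 0, "fingers": 0.4}, {"x": 0, "y": 0, "z": 0, "spin": 0, "fingers": 0.4}]'

```text
time_s: 21.62
tcp_pos: [0.5578, 0.1987, 0.1029]
eef_rot: [180.0, 0.0, 2.5]
contact_force: [-2.1, -1.1, -3.4]
gripper_width: 0.0744
gripper_force: 8.0
```

drive_tool --rows '[{"x": 0, "y": 0, "z": 0.001, "spin": 0, "fingers": 0.4}, {"x": 0, "y": 0, "z": 0.002, "spin": 0, "fingers": 0.4}, {"x": 0, "y": 0, "z": 0.002, "spin": 0, "fingers": 0.4}]'

```text
time_s: 22.0
tcp_pos: [0.5581, 0.1989, 0.1009]
eef_rot: [180.0, 0.0, 2.5]
contact_force: [-0.7, 0.1, -3.7]
gripper_width: 0.0619
gripper_force: 3.5
```

drive_tool --rows '[{"x": 0, "y": 0, "z": 0.001, "spin": 0, "fingers": 0.4}, {"x": 0, "y": 0, "z": 0.001, "spin": 0, "fingers": 0.4}]'

```text
time_s: 22.25
tcp_pos: [0.5585, 0.1991, 0.1005]
eef_rot: [-180.0, -0.0, 2.5]
contact_force: [-3.3, -1.1, 2.5]
gripper_width: 0.0617
gripper_force: 2.7
```

drive_tool --rows '[{"x": 0, "y": 0, "z": 0, "spin": 0, "fingers": 0.33}, {"x": 0, "y": 0, "z": 0, "spin": 0, "fingers": 0.26}, {"x": 0, "y": 0, "z": 0, "spin": 0, "fingers": 0.2}, {"x": 0, "y": 0, "z": 0, "spin": 0, "fingers": 0.1}, {"x": 0, "y": 0, "z": 0, "spin": 0, "fingers": 0.1}, {"x": 0, "y": 0, "z": 0, "spin": 0, "fingers": 0.1}]'

```text
time_s: 23.0
tcp_pos: [0.5584, 0.1999, 0.1]
eef_rot: [-179.9, -0.0, 2.5]
contact_force: [-2.3, 3.9, -2.4]
gripper_width: 0.0549
gripper_force: 9.9
```

drive_tool --rows '[{"x": 0, "y": 0, "z": 0, "spin": 0, "fingers": 0}, {"x": 0, "y": 0, "z": 0, "spin": 0, "fingers": 0}, {"x": 0, "y": 0, "z": 0, "spin": 0, "fingers": 0}, {"x": 0, "y": 0, "z": 0, "spin": 0, "fingers": 0}, {"x": 0, "y": 0, "z": 0, "spin": 0, "fingers": 0}]' --newtons 13

```text
time_s: 23.62
tcp_pos: [0.5584, 0.1999, 0.1]
eef_rot: [-179.9, -0.0, 2.5]
contact_force: [-3.2, 4.6, -3.2]
gripper_width: 0.0546
gripper_force: 12.9
```

drive_tool --rows '[{"x": 0, "y": -0.001, "z": 0, "spin": 0, "fingers": 0}, {"x": 0, "y": -0.001, "z": 0, "spin": 0, "fingers": 0}, {"x": 0, "y": -0.001, "z": 0, "spin": 0, "fingers": 0}, {"x": 0, "y": -0.001, "z": 0, "spin": 0, "fingers": 0}]'

```text
time_s: 24.12
tcp_pos: [0.5584, 0.2, 0.1]
eef_rot: [-180.0, -0.0, 2.5]
contact_force: [0.3, 1.7, -2.5]
gripper_width: 0.0545
gripper_force: 12.8
```

drive_tool --rows '[{"x": 0, "y": -0.001, "z": 0, "spin": 0, "fingers": 0.4}, {"x": 0, "y": -0.001, "z": 0, "spin": 0, "fingers": 0.8}, {"x": 0, "y": -0.001, "z": 0, "spin": 0, "fingers": 1}, {"x": 0, "y": -0.001, "z": 0, "spin": 0, "fingers": 1}, {"x": 0, "y": -0.001, "z": -0.02, "spin": 0, "fingers": 1}, {"x": 0, "y": -0.001, "z": -0.06, "spin": 0, "fingers": 1}, {"x": 0, "y": -0.001, "z": -0.11, "spin": 0, "fingers": 1}, {"x": 0, "y": -0.001, "z": -0.15, "spin": 0, "fingers": 1}, {"x": 0, "y": -0.001, "z": -0.15, "spin": 0, "fingers": 1}, {"x": 0, "y": -0.001, "z": -0.15, "spin": 0, "fingers": 1}]'

```text
time_s: 25.38
tcp_pos: [0.5577, 0.2008, 0.2497]
eef_rot: [-180.0, 0.0, 2.5]
contact_force: [-0.3, -1.2, -0.4]
gripper_width: 0.0878
gripper_force: 0.0
```

Run:
```python
from h import *;from plant import cams,sensors
c=cams.capture("scene")
s=sensors.get_state();print(s["tcp_pos"],s["contact_force"],s["gripper_width"])
cv2.imwrite("pics/k1.png",crop(c,340,170,72,64,9))
```

```text
[0.55755274 0.20066329 0.24914284] [-0.96575231  0.76093769 -0.53948738] 0.08763904548102697
```

View pics/k1.png

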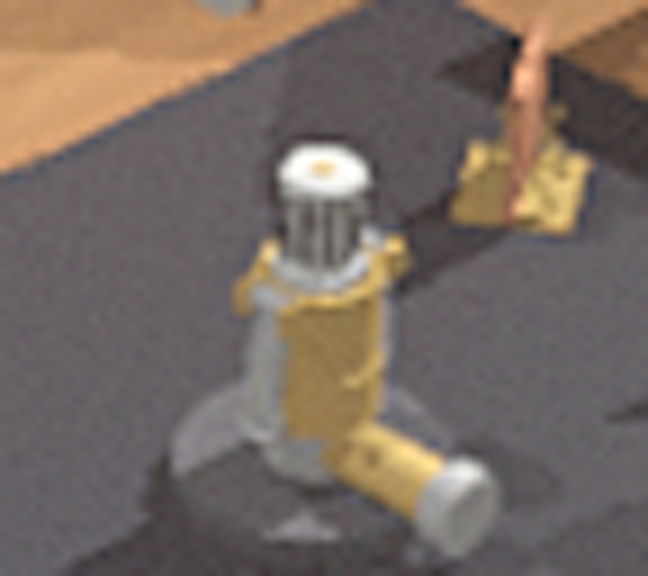

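Both arms hang down against the coupler: the near one at crop (265,370), the far one as a sliver at (387,320). The head stands upright with its top at (323,168), and the gripper is clear. I'll hand it in.

```bash
python3 -c "
from plant import r
print(r.close_job())"
```

```text
the job is handed in; nothing more can be done
None
```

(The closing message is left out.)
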